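# Shut and latch a germination box

### The arm

A 7-joint arm with a two-finger parallel gripper is mounted at the origin on the work surface. World frame = base frame: x ahead of the robot, y to its left, z up, the work surface at z = 0. Lengths are in mm, angles in rad, forces in N, time in s.
With the tool pointing down it reaches from about 400 to 925 mm from the base axis. Payload 5.6 kg.
Tool frame: the origin (TCP) lies midway between the tips of the shut fingers; the grasp point (between the pads) lies 19 mm behind it (env.hold_point_z is the distance from the TCP to the grasp point, in mm); z points along the fingers, y is the line along which they close (so a half turn about z gives the same grasp; the last joint's range is limited). The gripper opens to 85 mm and grips with 20 to 120 N. Pads are 22 mm wide; open, the fingers measure 114 mm over their backs; the gripper's body (76 mm by 85 mm) begins 54 mm behind the grasp point. The pads swing forward as they close: fully open they stand 13 mm farther back than shut.
Start: joints at [-1.188, 0.468, -0.012, 1.603, 0.006, 1.071, -0.056], TCP at [268.522, 591.95, 231.29] pointing down, gripper open.
Joint ranges: [-2.53, 2.53], [-0.31, 2.02], [-1.57, 1.55], [0.28, 2.44], [-1.29, 4.43], [0.15, 1.84], [-2.92, 2.92]. Speed limits (rad/s): [2.57, 2.57, 3.14, 3.14, 3.14, 3.14, 3.14].

### API

Orientations are given as [roll, pitch, yaw] about the fixed x, y, z axes, in that order (R = Rz(yaw) Ry(pitch) Rx(roll)).
In Python, from station import telemetry, optics, workorder, trace, tip_of, env gives the robot as it stands. The module is installed in compiled form; this text tells all that it offers.
- The arm moves only by the tool move_arm, never from a script. Its argument "targets" is a list of rows, each an object of numbers: "gripper": the closure, from 0 (fully open) to 1 (shut); "x", "y", "z": the shift along the tool's x, y, z in mm; "twist": the turn about the tool's z in rad. A call has 1 to 12 rows; each row shifts and turns the commanded pose from where the row before left it, along the tool's axes as they then stand; what a row does not reach is not made up. A row lasts 1/10 s, in which the tool goes at most 50 mm and 8.59 degrees, less where a joint would pass 70% of its speed; a pose out of reach is approached as far as the arm can. A call is refused whole if a number of a shift passes 50 or a number of a turn 0.15, either way. A call with a gripper value outside its range is refused whole. The fingers move at their own pace and stop on an object; the grip force is fixed at half the most. Time passes only in rows, so rows that do not move let the fingers close. It gives the time, the measured TCP pose, the force, the opening and the grip force at its end, in the units of the state.
- telemetry.get_state(): the state, without advancing time (a new reading comes with each control period).
- optics.capture(name): name is "scene" or "side" or "wrist"; returns a dict with "img" (384x512x3 uint8, blue, green, red), "depth" (384x512 float32, mm along the optical axis (not along the pixel's ray), 0 where there is no reading), "K" (3x3 intrinsics, pixels), "camera_from_world" (4x4, takes a point from world to camera coordinates). Camera axes: x right, y down, z forward; pixel columns grow to the right and rows downward; lengths in mm; the calibration is good to about 2 mm. A picture is of the moment at which its call begins.
- workorder.sign_off(): hands the job in; it is judged then, once.
Trained networks look in a picture, given as the dict that the camera call returned (one of the last four; its "shot" number tells which), for a name from the list of things; names that differ only in an ending like _2 or _b are one class to them, and where a whole thing is asked for, a point or a joint stands for the part that bears it (a point fixed in the world has none). Each returns a list of dicts, best first, with "p" (0 to 1); they miss things now and then, are a little off and sometimes report something else, mostly with a low value. They report only what shows in the picture. A call takes as long as a camera call.
- trace(picture, thing): "mask" (384x512 bool, what is visible of it).
- tip_of(picture, thing): "at" ([x, y, z] in mm, in the coordinates of the camera as it stood for that picture, good to about 4 mm: a listed point, or the origin of a listed thing).
The state is a dict: "clock": time; "joints": joint angles; "qvel": joint speeds; "joint_torque": joint torques, N m; "position": TCP position; "orientation": TCP orientation; "wrist_force": force on the tool from outside, world axes, zero at the start; "moment": the same for the moment, N m; "opening": finger opening in mm; "grip_force": force on a finger pad.
Only numpy, scipy, OpenCV 4.12 (cv2) and the standard library are available. Lean on these libraries where they do the work, as an engineer would, in place of code of your own. Each camera call takes 0.05 s, during which the arm holds its last target. There are 200 camera calls.

### The job

Close up the germination box with the blue rim: push its raised lid down with the fingertips until it is fully shut, without slamming it, and then push the blue latch slide all the way across so that its tongue lies over the lid's white keeper. Push only: do not grip the lid or the latch's tab between the fingers, and pick nothing up. Leave the yellow-rimmed box open as it is and everything else on the bench where it stands, and finish clear of everything.

Things in the scene. Friction and masses are not known exactly. Their poses are not given: they have to be found in the camera images.
- blue_box: Box to close: clear tray 160 x 220 x 60 mm (x, y, z), blue rim, short seedlings inside; fixed, turned up to 0.35 rad. Origin: centre of its underside; x runs from latch side (front) to hinge side (rear), z up. Front ledge 30 mm deep, 170 mm long, top at z = 60 mm, carries the latch slide. The yellow-rimmed box is built alike; either may stand left or right.
- blue_lid (a joint): Lid angle in rad: 0 = shut flat on the rim, pi/2 = upright; starts between 0.9 and 1.55. Stiff hinge: the lid stays at any angle where it is left; about 1 to 3 N at its middle or free edge moves it. Hinge at the box's rear rim, parallel to the box's y axis.
- blue_hinge (a point): Middle of the blue lid's hinge line, 80 mm behind the box's origin along its +x, at z = 60.5 mm; it turns with the lid. The lid runs 165 mm from here along the lid's own -x, is 220 mm wide along y, 8 mm thick; its outer (upper) face is 8 mm up the lid's own z.
- blue_lid_edge (a point): Middle of the blue lid's free edge on its outer face, 165 mm from the hinge. Clear pane in a 16 mm blue frame, no handle. Shut, its upper face is at z = 68.5 mm. A white keeper 30 mm wide, 6 mm thick stands 22 mm out from this edge, centred 45 mm to the box's +y.
- blue_latch (a joint): Travel of the latch slide in m along the box's +y: 0 = fully unlatched, 0.050 = end stop, fully latched; starts between 0 and 0.012. Friction about 1.5 N; stays where it is left.
- blue_tab (a point): Centre of the tab's pushing face (facing the box's -y), z = 93 mm; at travel 0 it is 96 mm in front of and 58 mm to the -y of the box's origin. Tab: upright blue plate 24 (x) x 14 (y) mm, z = 70 to 108 mm; push it to the box's +y. Its carriage (top z = 70 mm) reaches 4 mm to -y beyond this face; a tongue (top z = 74 mm) reaches ahead to +y.
- yellow_box: Germination box of the same make with a yellow rim and tall seedlings standing above the rim, fixed; stays open. Origin: centre of its underside; axes as for the blue box.
- yellow_lid_edge (a point): Middle of the free edge of the yellow box's raised lid (starts 0.9 to 1.55 rad open), 165 mm from its hinge. Must not be moved.
- yellow_tab (a point): Pushing face of the yellow box's latch tab. Must not be moved.
- dish: Small glass dish, 60 mm across, 14 mm high, loose, between the boxes; origin under its centre.
- tweezers: Steel tweezers, 130 mm long, 8 mm high, lying loose in front of the boxes; origin under the middle, x along the length.
- jar: Amber jar with a white cap, 60 mm across, 90 mm high, loose, on the right; origin under its centre.
- beaker: Glass beaker, 68 mm across, 90 mm high, loose, on the left; origin under its centre.
- bottle: White plastic bottle with a red cap, 60 mm across, 150 mm high, loose, behind and between the boxes; origin under its centre.
- brush: Hand brush, 170 mm long, lying loose in front on the right; origin under the middle, x along the length.

How it is judged (in metres and radians):
On the way, in this order (a step that is already met when the one before it is completed fails the run):
1. the blue box's lid is pushed fully shut while its latch is still open (value of joint blue_lid below 0.05 rad and value of joint blue_latch below 0.03 m), for 0.2 s.
2. the blue latch slide is pushed to its stop over the keeper, the lid staying shut (value of joint blue_lid below 0.05 rad and value of joint blue_latch above 0.044 m), for 0.2 s.
At the end, for the whole second after the job is handed in: The blue lid is shut (within 0.05 rad) and still, the blue latch is at least 44 mm along its 50 mm travel, the yellow lid's edge is within 15 mm and its tab within 8 mm of where they began, and the six loose things are within 20 mm of where they began (all of step 2 and velocity of joint blue_lid below 0.05 rad/s and distance of each of dish, tweezers, jar, beaker, bottle, brush from where it was at the start of the episode below 0.02 m and distance of yellow_lid_edge from where it was at the start of the episode below 0.015 m and distance of yellow_tab from where it was at the start of the episode below 0.008 m); the robot touches nothing.
It fails at once if the blue lid is slammed (closing faster than 3 rad/s) (velocity of joint blue_lid below -3 rad/s).
It fails at once if the latch tab is gripped between the fingers (contact force between the fingers and blue_latch_c2 above 1 N and contact force between the fingers and blue_latch_c3 above 1 N).
It fails at once if the lid is gripped between the fingers (its outer face and underside pressed at once) (contact force between the fingers and blue_lid_c1 above 1 N and contact force between the fingers and blue_lid_c0 above 1 N).
It fails at once if a loose bystander is moved more than 20 mm or lifted, or the yellow box's lid or latch is moved (not (distance of each of dish, tweezers, jar, beaker, bottle, brush from where it was at the start of the episode below 0.02 m and distance of yellow_lid_edge from where it was at the start of the episode below 0.015 m and distance of yellow_tab from where it was at the start of the episode below 0.008 m)).
It also fails if it takes over 45 s, if anything falls off the work surface, if the arm or the gripper's body presses on something with over 40 N, if the wrist force passes 120 N, or if a joint passes its speed limit or range.

## Working session

There is one attempt and no reset: what is moved stays moved. The work goes in short steps, Python scripts to look and compute and a tool call to move; the robot and the scene stay as the last step left them, time stands still between calls to the robot, and variables do not carry over. Pictures are saved under pics/ and viewed, at most 10 in all, crops included, and the job is handed in when it is done.

Besides the shell and the picture viewer there is one more tool, called after ">>>" as name([rows], argument=value, ...), one row to a line, values as JSON. move_arm: Moves the arm, as the interface text tells. Its arguments: {"type":"object","properties":{"targets":{"type":"array"}},"required":["targets"]}

```bash
mkdir -p pics
cat > h.py <<'E'
import numpy as np, cv2
from station import telemetry, optics, workorder, trace, tip_of, env
def world(pic,p):
    M=np.linalg.inv(pic["camera_from_world"]); return (M@np.r_[p,1])[:3]
def cloud(pic,mask):
    d=pic["depth"]; v,u=np.nonzero(mask&(d>0)); z=d[v,u]; K=pic["K"]
    P=np.c_[(u-K[0,2])*z/K[0,0],(v-K[1,2])*z/K[1,1],z,np.ones(len(z))]
    return (P@np.linalg.inv(pic["camera_from_world"]).T)[:,:3]
E
python3 - <<'E'
from h import *
np.set_printoptions(precision=1,suppress=True)
ims=[]
for c in ["scene","side"]:
    p=optics.capture(c); ims.append(p["img"])
    for n in ["blue_box","blue_hinge","blue_lid_edge","blue_tab","yellow_box","yellow_lid_edge","yellow_tab","dish","tweezers","jar","beaker","bottle","brush"]:
        r=tip_of(p,n)
        print(c,n,[(world(p,q["at"]),round(q["p"],2)) for q in r[:2]])
cv2.imwrite("pics/a.png",ims[0]);cv2.imwrite("pics/b.png",ims[1])
print(telemetry.get_state())
E
```

```text
scene blue_box [(array([541.9, 205.2,   2. ]), 0.76)]
scene blue_hinge [(array([625.4, 205.4,  64.5]), 0.94)]
scene blue_lid_edge [(array([533.1, 201.4, 205.1]), 0.64)]
scene blue_tab [(array([447.2, 146.2,  98.9]), 0.63), (array([397.1,  -9.8,   1.5]), 0.18)]
scene yellow_box [(array([ 506.8, -235.3,   -5. ]), 0.88)]
scene yellow_lid_edge [(array([ 561.5, -231.9,  224.5]), 0.78)]
scene yellow_tab [(array([ 413.1, -302.4,   97.9]), 0.74)]
scene dish [(array([523.9,   5.7,  -1. ]), 0.69)]
scene tweezers [(array([395.8, -12.6,   4.6]), 0.63)]
scene jar [(array([ 481.1, -494.6,   -0.6]), 0.9), (array([624.1, 205.7,  62.8]), 0.22)]
scene beaker [(array([465.4, 495.2,   2.4]), 0.88), (array([396.2, -11.6,   2.7]), 0.41)]
scene bottle []
scene brush [(array([ 285.3, -429. ,    3.4]), 0.91)]
side blue_box [(array([545.2, 202.7,  -1.8]), 0.89)]
side blue_hinge [(array([618.9, 204.2,  62.1]), 0.79)]
side blue_lid_edge [(array([530.6, 197.4, 194.9]), 0.93), (array([449.8, 149.9,  95.1]), 0.16)]
side blue_tab [(array([448.6, 148.8,  95.5]), 0.46)]
side yellow_box [(array([ 508.4, -233.1,    1.7]), 0.7), (array([754. , -17.6,  -3.7]), 0.57)]
side yellow_lid_edge [(array([ 558.8, -234.7,  223.7]), 0.97)]
side yellow_tab [(array([ 417.2, -297.3,   95.7]), 0.61)]
side dish [(array([520.6,  -4.9,  -0.2]), 0.7)]
side tweezers [(array([397.5, -14.7,  -0.1]), 0.66)]
side jar []
side beaker [(array([466. , 492.1,  -0.6]), 0.67)]
side bottle [(array([750.5, -16.5,  -0.5]), 0.79)]
side brush [(array([ 284.8, -430.3,    0.1]), 0.81)]
{'clock': 1.4, 'joints': array([-1.2,  0.5, -0. ,  1.6,  0. ,  1.1, -0.1]), 'qvel': array([-0.,  0., -0.,  0., -0.,  0.,  0.]), 'joint_torque': array([ -0. , -53.2,   0. , -25.2,   0. ,   0. ,   0. ]), 'position': array([268.5, 592. , 231.3]), 'orientation': array([3.1, 0. , 2.7]), 'wrist_force': array([-0.1,  0.1,  0.9]), 'moment': array([-0.1, -0. ,  0.1]), 'grip_force': 0.0, 'opening': 85.50389946678199}
```

View images.

View pics/a.png

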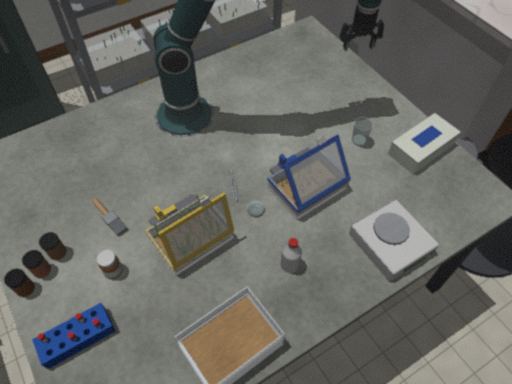

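View pics/b.png

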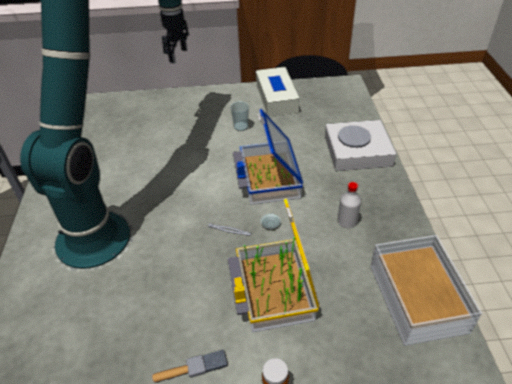

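Run:
```python
from h import *
from scipy.optimize import least_squares
np.set_printoptions(precision=3,suppress=True)
s=telemetry.get_state();print(s["position"],s["orientation"],s["joints"],s["clock"])
obs=dict(o=[(541.9,205.2,2),(545.2,202.7,-1.8)],h=[(625.4,205.4,64.5),(618.9,204.2,62.1)],e=[(533.1,201.4,205.1),(530.6,197.4,194.9)],t=[(447.2,146.2,98.9),(448.6,148.8,95.5)])
def f(q):
    x,y,a,l,t=q; R=lambda p:np.array([x+np.cos(a)*p[0]-np.sin(a)*p[1],y+np.sin(a)*p[0]+np.cos(a)*p[1],p[2]])
    c,s_=np.cos(l),np.sin(l)
    m=dict(o=R((0,0,0)),h=R((80,0,60.5)),e=R((80-165*c+8*s_,0,60.5+165*s_+8*c)),t=R((-96,-58+t,93)))
    return np.concatenate([m[k]-np.array(p) for k in obs for p in obs[k]])
r=least_squares(f,[543,204,0,1,5],loss="soft_l1",f_scale=4);print(r.x,r.fun)
p=optics.capture("scene")
for n in ["blue_tab","blue_lid_edge","blue_box"]:
    for m in trace(p,n)[:1]:
        k=m["mask"]; C=cloud(p,k); print(n,m["p"],k.sum(),np.percentile(C,[2,50,98],axis=0))
        np.save(n+".npy",C)
```

```text
[268.518 591.951 231.266] [3.142 0.    2.716] [-1.188  0.468 -0.012  1.603  0.006  1.071 -0.056] 1.4
[542.571 202.045   0.034   0.942   6.675] [ 0.671 -3.155 -2.    -2.629 -0.655  1.8   -2.874 -0.662 -4.     3.626
  0.538 -1.6   -1.066  0.29  -6.43   1.434  4.29   3.77   1.154  1.317
 -5.9   -0.246 -1.283 -2.5  ]
blue_tab 0.64 125 [[412.911 142.4    31.805]
 [449.244 153.108  79.484]
 [462.332 204.51  113.62 ]]
blue_lid_edge 0.8 3086 [[499.539  93.443  51.818]
 [576.239 199.631 134.692]
 [627.317 310.488 204.042]]
blue_box 0.64 4390 [[439.146  87.289   3.586]
 [571.087 173.787 104.932]
 [627.7   307.601 202.21 ]]
```

Run:
```python
from h import *
np.set_printoptions(precision=3,suppress=True)
rng=np.random.default_rng(0)
for cam in ["scene","side"]:
    p=optics.capture(cam)
    hsv=cv2.cvtColor(p["img"],cv2.COLOR_BGR2HSV)
    blue=(hsv[...,0]>105)&(hsv[...,0]<130)&(hsv[...,1]>110)
    C=cloud(p,blue); C=C[(abs(C[:,0]-540)<150)&(abs(C[:,1]-200)<150)&(C[:,2]>40)]
    L=C[C[:,2]>85]; L=L[(L[:,0]>480)]
    best=0
    for _ in range(2000):
        a=L[rng.choice(len(L),3,False)]; n=np.cross(a[1]-a[0],a[2]-a[0]); l=np.linalg.norm(n)
        if l<500: continue
        n/=l; k=abs((L-a[0])@n)<3
        if k.sum()>best: best=k.sum();K=k
    Q=L[K]; c=Q.mean(0); n=np.linalg.svd(Q-c)[2][2]; n*=np.sign(n[2])
    yaw=np.arctan2(n[1],n[0]); print(cam,len(L),best,"n",n,"yaw(n)",yaw,"lid",np.arctan2(np.hypot(*n[:2]),n[2]))
    # top edge direction
    rect=cv2.minAreaRect(np.c_[(Q-c)@np.array([-np.sin(yaw),np.cos(yaw),0]),(Q-c)@np.cross(n,[-np.sin(yaw),np.cos(yaw),0])].astype(np.float32)); print(rect,c, np.percentile(Q,[1,99],axis=0))
    T=C[(C[:,0]<475)&(C[:,2]>75)&(abs(C[:,1]-150)<40)]; print("tab",len(T),np.percentile(T,[3,50,97],axis=0))
    for n_ in ["blue_box","blue_hinge","blue_lid_edge","blue_tab"]:
        print(n_,[world(p,q["at"]) for q in tip_of(p,n_)[:1]])
```

```text
scene 521 381 n [0.815 0.049 0.577] yaw(n) 0.06026941182289321 lid 0.955955522495564
((10.568031311035156, -29.2691650390625), (220.4556427001953, 143.09426879882812), 0.12583661079406738) [556.93  189.337 168.968] [[529.388  90.651  87.938]
 [616.906 309.287 202.667]]
tab 56 [[441.333 146.248  76.048]
 [452.251 154.207 101.339]
 [460.985 186.443 111.224]]
blue_box [array([540.338, 204.214,   1.305])]
blue_hinge [array([622.336, 203.429,  63.395])]
blue_lid_edge [array([531.44 , 201.888, 206.709])]
blue_tab [array([448.688, 147.132,  99.299])]
side 355 271 n [0.818 0.044 0.574] yaw(n) 0.0542743846106008 lid 0.9598585660678735
((21.28137969970703, -26.562103271484375), (219.08326721191406, 143.5909423828125), 0.20048637688159943) [559.218 174.525 166.357] [[527.625  87.771  85.788]
 [617.441 303.256 202.311]]
tab 80 [[437.662 142.565  76.731]
 [448.897 147.493  96.501]
 [458.647 158.162 110.855]]
blue_box [array([545.762, 202.765,  -1.81 ])]
blue_hinge [array([621.595, 203.121,  61.475])]
blue_lid_edge [array([529.65 , 198.961, 200.61 ])]
blue_tab [array([448.187, 149.399,  97.23 ])]
```

The scene picture shows the blue box upper right with its lid frame at about (318,172) and tab at (285,160). The yellow box is at about (190,235). The side picture agrees, with the blue box at (270,170) and its tab at (241,170). I fitted the blue box origin at about (542, 202), yaw about 0.05 and lid angle about 0.95. Next I'll shut the gripper, align it and travel to above the lid.

>>> move_arm([
  {"gripper": 1, "x": 0, "y": 0, "z": 0, "twist": -0.12},
  {"gripper": 1, "x": 0, "y": 0, "z": 0, "twist": -0.12},
  {"gripper": 1, "x": 0, "y": 0, "z": 0, "twist": -0.12},
  {"gripper": 1, "x": 0, "y": 0, "z": 0, "twist": -0.116},
  {"gripper": 1, "x": -28, "y": -40, "z": -2, "twist": 0},
  {"gripper": 1, "x": -28, "y": -40, "z": -2, "twist": 0},
  {"gripper": 1, "x": -28, "y": -40, "z": 0, "twist": 0},
  {"gripper": 1, "x": -28, "y": -40, "z": 0, "twist": 0},
  {"gripper": 1, "x": -28, "y": -40, "z": 0, "twist": 0},
  {"gripper": 1, "x": -28, "y": -40, "z": 0, "twist": 0},
  {"gripper": 1, "x": -28, "y": -40, "z": 0, "twist": 0},
  {"gripper": 1, "x": -28, "y": -40, "z": 0, "twist": 0},
])

```text
clock: 3.3
position: [509.3, 281.9, 235.6]
orientation: [3.141, 0.001, -3.091]
wrist_force: [0.4, 0.5, -0.5]
opening: 0.1
grip_force: 0.0
```

>>> move_arm([
  {"gripper": 1, "x": -25, "y": -40, "z": 0, "twist": 0},
  {"gripper": 1, "x": -25, "y": -39, "z": 0, "twist": 0},
  {"gripper": 1, "x": 0, "y": 0, "z": 0, "twist": 0},
])

```text
clock: 3.6
position: [566.3, 199.0, 235.5]
orientation: [-3.138, 0.003, -3.103]
wrist_force: [-0.6, -0.0, 0.4]
opening: 0.3
grip_force: 0.0
```

Run:
```python
from h import *
np.set_printoptions(precision=3,suppress=True)
s=telemetry.get_state();print(s["clock"],s["position"],s["orientation"],s["wrist_force"])
o=np.array([542.5,201.8]);a=.05;d=s["position"][:2]-o
print("box xy",d@[np.cos(a),np.sin(a)],d@[-np.sin(a),np.cos(a)])
# TCP waypoints in box frame following contact at r=150, corner 11 ahead
for t in [1,.955,.8,.6,.4,.2,.05,0,-.03]:
    c,q=np.cos(t),np.sin(t);print(t,80-150*c+8*q+11,60.5+150*q+8*c)
```

```text
3.6 [566.345 198.969 235.473] [-3.138  0.003 -3.103] [-0.6   -0.021  0.442]
box xy 23.673763204851944 -4.019692316095848
1 16.68642199824221 191.0430661681296
0.955 10.889196244175245 187.56793112975333
0.8 -7.7671576748786215 173.67706730970573
0.6 -28.283202449291473 151.79905592853274
0.4 -44.04380236196355 126.28123929832066
0.2 -54.42063202982574 98.14093224198912
0.05 -58.41270570507953 75.98687747376147
0 -59.0 68.5
-0.03 -59.172469063968094 63.99707523961755
```

>>> move_arm([
  {"gripper": 1, "x": 3, "y": 0, "z": 22, "twist": 0},
  {"gripper": 1, "x": 3, "y": 0, "z": 20, "twist": 0},
  {"gripper": 1, "x": 4, "y": 0, "z": 6, "twist": 0},
  {"gripper": 1, "x": 9, "y": 0, "z": 7, "twist": 0},
  {"gripper": 1, "x": 10, "y": 0, "z": 7, "twist": 0},
  {"gripper": 1, "x": 10, "y": 0, "z": 11, "twist": 0},
  {"gripper": 1, "x": 10, "y": 0, "z": 11, "twist": 0},
  {"gripper": 1, "x": 0, "y": 0, "z": 0, "twist": 0},
])

```text
clock: 4.4
position: [510.8, 204.9, 150.6]
orientation: [-3.141, -0.003, -3.09]
wrist_force: [0.5, -0.0, 0.0]
opening: -0.1
grip_force: 0.0
```

```bash
cat >> h.py <<'E'
def status(pic=None):
    s=telemetry.get_state();o=np.array([542.5,201.8]);a=.05;d=s["position"][:2]-o
    print(s["clock"],"box",d@[np.cos(a),np.sin(a)],d@[-np.sin(a),np.cos(a)],s["position"][2],s["orientation"],s["wrist_force"])
def find(cam,names=("blue_lid_edge","blue_tab")):
    p=optics.capture(cam);o=np.array([542.5,201.8]);a=.05
    for n in names:
        for q in tip_of(p,n)[:1]:
            w=world(p,q["at"]);d=w[:2]-o;print(cam,n,"box",np.array([d@[np.cos(a),np.sin(a)],d@[-np.sin(a),np.cos(a)],w[2]]),q["p"])
    return p
np.set_printoptions(precision=3,suppress=True)
E
python3 - <<'E'
from h import *
status(); p=find("side"); cv2.imwrite("pics/c.png",cv2.resize(p["img"][80:240,180:380],None,fx=3,fy=3))
E
```

```text
4.4 box -31.53048647101748 4.638627595908914 150.56234519037224 [-3.141 -0.003 -3.09 ] [ 0.473 -0.005  0.022]
side blue_lid_edge box [-58.131  -2.718 157.008] 0.71
side blue_tab box [-94.34  -46.567  96.619] 0.66
```

View pics/c.png

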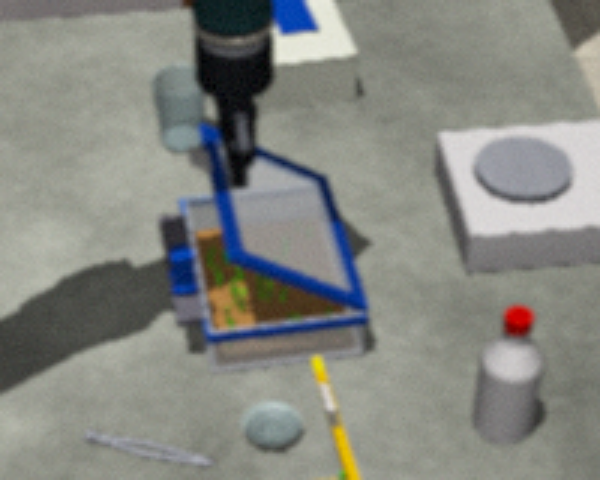

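The crop shows the shut fingers on the lid's outer face near its free edge, at about (238,180), and the lid partly lowered to around 0.6 rad. I'll continue down the arc.

>>> move_arm([
  {"gripper": 1, "x": 6, "y": 0, "z": 13, "twist": 0},
  {"gripper": 1, "x": 7, "y": 0, "z": 13, "twist": 0},
  {"gripper": 1, "x": 5, "y": 0, "z": 14, "twist": 0},
  {"gripper": 1, "x": 4, "y": 0, "z": 14, "twist": 0},
  {"gripper": 1, "x": 3, "y": 0, "z": 12, "twist": 0},
  {"gripper": 1, "x": 2, "y": 0, "z": 8, "twist": 0},
  {"gripper": 1, "x": 0, "y": 0, "z": 6, "twist": 0},
  {"gripper": 1, "x": 0, "y": 0, "z": 3, "twist": 0},
  {"gripper": 1, "x": 0, "y": 0, "z": 0, "twist": 0},
])

```text
clock: 5.45
position: [486.5, 203.4, 68.6]
orientation: [3.142, 0.0, -3.092]
wrist_force: [0.6, -0.7, 0.4]
opening: -0.3
grip_force: 0.0
```

Run:
```python
from h import *
status(); p=find("side"); find("scene")
```

```text
5.45 box -55.83837063607858 4.430957676951579 68.6383052828002 [ 3.142  0.    -3.092] [ 0.604 -0.663  0.434]
side blue_lid_edge box [-91.086  -4.199  67.997] 0.61
side blue_tab box [-96.492 -46.26   92.414] 0.63
scene blue_lid_edge box [-90.063  -1.412  71.443] 0.77
scene blue_tab box [-98.019 -51.731  96.225] 0.44
```

>>> move_arm([
  {"gripper": 1, "x": 0, "y": 0, "z": 1.5, "twist": 0},
  {"gripper": 1, "x": 0, "y": 0, "z": 1.5, "twist": 0},
  {"gripper": 1, "x": 0, "y": 0, "z": 0, "twist": 0},
  {"gripper": 1, "x": 0, "y": 0, "z": 0, "twist": 0},
])

```text
clock: 6.15
position: [486.7, 203.5, 68.2]
orientation: [3.141, 0.001, -3.092]
wrist_force: [-8.5, -4.0, 27.9]
opening: -0.1
grip_force: 13.9
```

>>> move_arm([
  {"gripper": 1, "x": 0, "y": 0, "z": -20, "twist": 0},
  {"gripper": 1, "x": 0, "y": 0, "z": -40, "twist": 0},
  {"gripper": 1, "x": 14, "y": -30, "z": 0, "twist": 0},
  {"gripper": 1, "x": 14, "y": -30, "z": 0, "twist": 0},
  {"gripper": 1, "x": 13, "y": -32, "z": 0, "twist": 0},
  {"gripper": 1, "x": 0, "y": 0, "z": 0, "twist": 0},
  {"gripper": 1, "x": 0, "y": 0, "z": 22, "twist": 0},
  {"gripper": 1, "x": 0, "y": 0, "z": 21, "twist": 0},
  {"gripper": 1, "x": 0, "y": 0, "z": 0, "twist": 0},
])

```text
clock: 7.05
position: [448.4, 109.3, 80.4]
orientation: [-3.141, -0.004, -3.091]
wrist_force: [-0.2, -0.3, 0.7]
opening: 0.1
grip_force: 0.0
```

Run:
```python
from h import *
status(); p=find("side"); find("scene"); cv2.imwrite("pics/d.png",cv2.resize(p["img"][80:240,180:380],None,fx=3,fy=3))
```

```text
7.05 box -98.58510044125181 -87.63767345523142 80.35441432492577 [-3.141 -0.004 -3.091] [-0.214 -0.27   0.736]
side blue_lid_edge box [-90.739  -6.104  69.55 ] 0.93
scene blue_tab box [-99.355 -53.117  95.952] 0.52
```

View pics/d.png

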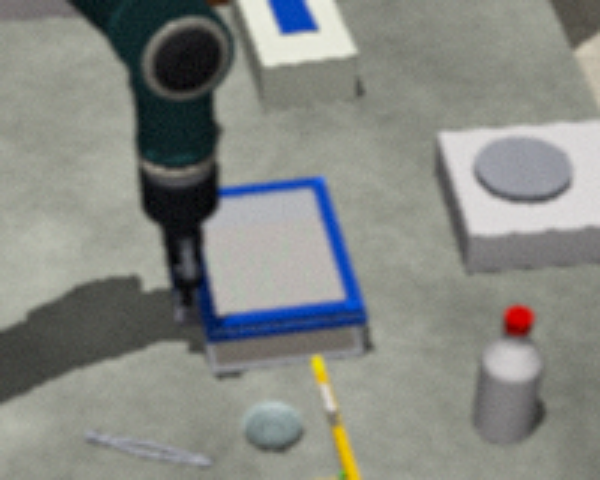

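The lid lies flat on the box, and the fingertips stand on the -y side of the tab at about (185,310). I'll push the slide along the box's +y.

>>> move_arm([
  {"gripper": 1, "x": 0, "y": 10, "z": 0, "twist": 0},
  {"gripper": 1, "x": 0, "y": 10, "z": 0, "twist": 0},
  {"gripper": 1, "x": 0, "y": 10, "z": 0, "twist": 0},
  {"gripper": 1, "x": 0, "y": 10, "z": 0, "twist": 0},
  {"gripper": 1, "x": 0, "y": 10, "z": 0, "twist": 0},
  {"gripper": 1, "x": 0, "y": 8, "z": 0, "twist": 0},
  {"gripper": 1, "x": 0, "y": 0, "z": 0, "twist": 0},
])

```text
clock: 8.05
position: [446.8, 169.0, 82.3]
orientation: [3.141, 0.0, -3.089]
wrist_force: [-0.4, -0.2, -0.9]
opening: 0.2
grip_force: 0.0
```

>>> move_arm([
  {"gripper": 1, "x": 0, "y": 2, "z": 0, "twist": 0},
  {"gripper": 1, "x": 0, "y": 2, "z": 0, "twist": 0},
  {"gripper": 1, "x": 0, "y": 0, "z": 0, "twist": 0},
])

```text
clock: 8.35
position: [446.6, 171.1, 82.2]
orientation: [-3.141, -0.0, -3.092]
wrist_force: [0.2, -1.1, 0.2]
opening: 0.2
grip_force: 0.2
```

Run:
```python
from h import *
status(); p=find("side"); p=find("scene")
```

```text
8.35 box -97.27151462160641 -25.85198396739947 82.16865984648173 [-3.141 -0.    -3.092] [ 0.192 -1.055  0.16 ]
side blue_lid_edge box [-92.713  -2.744  66.539] 0.9
side blue_tab box [-93.821  -9.971  94.081] 0.52
scene blue_lid_edge box [-90.76   -0.439  72.809] 0.76
scene blue_tab box [-96.968 -11.926  95.14 ] 0.45
```

Not yet at the stop, because the force is only about 1 N. I'll push on in small steps.

>>> move_arm([
  {"gripper": 1, "x": 0, "y": 2, "z": 0, "twist": 0},
  {"gripper": 1, "x": 0, "y": 2, "z": 0, "twist": 0},
  {"gripper": 1, "x": 0, "y": 0, "z": 0, "twist": 0},
  {"gripper": 1, "x": 0, "y": 0, "z": 0, "twist": 0},
])

```text
clock: 9.05
position: [446.6, 173.0, 82.3]
orientation: [-3.139, -0.001, -3.093]
wrist_force: [-1.2, -7.5, 2.7]
opening: -0.0
grip_force: 3.8
```

>>> move_arm([
  {"gripper": 1, "x": 0, "y": 2, "z": 0, "twist": 0},
  {"gripper": 1, "x": 0, "y": 0, "z": 0, "twist": 0},
  {"gripper": 1, "x": 0, "y": 0, "z": 0, "twist": 0},
])

```text
clock: 9.35
position: [446.6, 173.2, 82.3]
orientation: [-3.137, -0.002, -3.094]
wrist_force: [-0.9, -12.6, 5.4]
opening: 0.3
grip_force: 6.2
```

The slide no longer moves and the force climbs, so this is the end stop. I'll back off and rise clear.

>>> move_arm([
  {"gripper": 1, "x": 0, "y": -12, "z": 0, "twist": 0},
  {"gripper": 1, "x": 0, "y": -20, "z": 0, "twist": 0},
  {"gripper": 1, "x": 0, "y": 0, "z": -40, "twist": 0},
  {"gripper": 1, "x": 20, "y": 0, "z": -45, "twist": 0},
  {"gripper": 1, "x": 20, "y": 0, "z": -45, "twist": 0},
  {"gripper": 1, "x": 0, "y": 0, "z": 0, "twist": 0},
  {"gripper": 1, "x": 0, "y": 0, "z": 0, "twist": 0},
])

```text
clock: 10.05
position: [408.7, 144.0, 213.6]
orientation: [3.14, 0.004, -3.091]
wrist_force: [-0.2, 0.0, -0.8]
opening: -0.0
grip_force: 0.0
```

Run:
```python
from h import *
status(); p=find("scene",("blue_lid_edge","blue_tab","dish","tweezers")); p=find("side"); cv2.imwrite("pics/e.png",cv2.resize(p["img"][80:240,180:380],None,fx=3,fy=3))
```

```text
10.05 box -136.4857884573414 -51.06927131330824 213.56346909191166 [ 3.14   0.004 -3.091] [-0.174  0.042 -0.804]
scene blue_lid_edge box [-90.679  -2.808  73.301] 0.76
scene blue_tab box [-97.832 -10.839  95.315] 0.72
scene dish box [ -26.567 -197.989    1.181] 0.77
scene tweezers box [-157.475 -204.987    3.812] 0.54
side blue_lid_edge box [-91.305  -3.665  68.213] 0.97
side blue_tab box [-97.867  -9.497  95.709] 0.44
```

View pics/e.png

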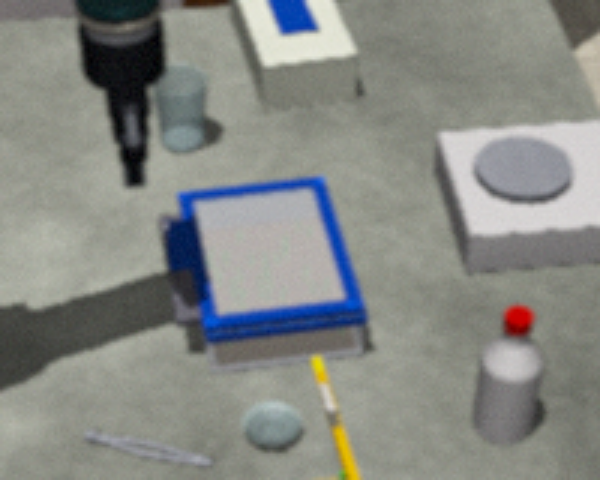

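The lid is flat, the tab has moved across to about (183,250) and the arm is clear. The tab reads about -10 mm, against -8 mm expected at full travel. That is within the networks' error, and the hard stop was felt.

```bash
python3 -c "
from h import *
print(workorder.sign_off())"
```

```text
the job is handed in; nothing more can be done
None
```

The blue box's lid was pushed shut and its latch slide pushed to its end stop over the keeper, the arm finished clear of everything, and the job is handed in; no verdict came back.

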